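# Check the hand scale in its holder, then hold it up ready for the wash

### The job

Before weighing the washing, check the spring hand scale while it lies in its sloped holder: pull the loop at its low end out until the pointer stands between the two side tabs on the scale's face, keep it there for a second, and ease the loop fully back in without letting it snap. Then take the scale by its housing, draw it out of the holder, turn it upright as it hangs in use (eye at the top, loop at the bottom) and finish still holding it there in the gripper, steady, with the loop at least 100 mm above the bench and touching nothing else. Leave the jar, tin, brush and dipper where they are.

Things in the scene. Friction and masses are not known exactly. Their poses are not given: they have to be found in the camera images.
- cradle: Plywood holder fixed to the bench, base plate 170 x 100 x 12 mm; origin under its centre, z up, x from low to high end. A 26 mm wide rail sloping up 30 degrees towards +x carries the scale between two pairs of low cheeks (outer width 59 mm) near its ends; its middle 95 mm is free on both sides for fingers. A slotted wall 8.5 mm thick stops the housing at the low end; the scale lifts straight out.
- scale: Spring hand scale, about 0.3 kg, loose in the holder. Housing 150 (x) x 40 (y) x 24 (z) mm, gripped across y; origin at its middle. x runs along it to the steel eye (ring ending 104 mm from the origin), z out of the face with pointer and tabs. At the start x slopes up at 30 degrees, above the holder's x. Balances within 20 mm of its middle.
- pull (a joint): Sprung slide of the scale with rod, loop and pointer: 0 = fully in, grows (m) as the loop is pulled along the scale's -x, end stop 0.065. Takes about 2 N to start and 200 N/m more; damped. Let go, it runs back by itself: from the tabs it snaps back at 0.4 m/s or more, from under 10 mm it is gentle.
- marker (a joint): Setting of the two side tabs: the pull (m) at which the pointer stands between them, 0.025 to 0.050. Stiff; leave it.
- loop (a point): Centre of the pull loop, a flat plastic frame 40 mm along the scale's x, 30 mm along its z, 10 mm thick along its y (gripped across y); fully in, it lies 120 mm from the scale's origin along -x, 72 mm above the bench, its edge 16 mm clear of the holder's end wall. Axes as the scale's.
- loop_tip (a point): Outer end of the loop, 20 mm beyond its centre along the scale's -x; the lowest point when the scale hangs upright. Axes as the scale's.
- pointer (a point): Pointer bar (20 mm across, 3 mm wide) on the scale's face, moving with the loop towards -x of the scale. Axes as the scale's.
- tabs (a point): Midpoint between the two dark steel tabs (each 5 mm along the scale, 7 mm across) at both edges of the scale's face; the pointer reaches it when pulled to the setting. Axes as the scale's.
- cradle_seat (a point): Place of the scale's origin when it lies in the holder: fixed to the holder, 132 mm above the bench over the holder's origin.
- jar: Glass jar with metal cap, 76 mm wide, 120 mm tall; origin under its centre. Bystander.
- tin: Closed hinged-lid tin, 113 x 83 x 63 mm; origin under its centre. Bystander.
- brush: Scrub brush lying on its bristles, 140 (x) x 55 x 38 mm; origin under its centre. Bystander.
- dipper: Pink dipper, bowl 124 mm wide and 85 mm tall, handle reaching 188 mm along its +y at 76 mm height; origin under the bowl's centre. Bystander.
Not all that is in view belongs to the job. There is more than one size of the cradle; the job needs the middle-sized.

How it is judged:
On the way, in this order (a step that is already met when the one before it is completed fails the run):
1. the loop is pulled until the pointer stands between the tabs (within 4.5 mm) and kept there 0.6 s, the scale lying in its holder (x of pointer in the frame of tabs between -0.0045 and 0.0045 m and distance between scale and cradle_seat below 0.02 m), for 0.6 s.
2. the loop is back in (within 5 mm), the scale lying in its holder (value of joint pull below 0.005 m and distance between scale and cradle_seat below 0.02 m), for 0.2 s.
At the end, for the whole second after the job is handed in: The scale is held still in the gripper, out of the holder and touching nothing else, its long axis within 25 degrees of vertical with the eye up, the loop fully in (within 6 mm) and its tip more than 100 mm above the bench; jar, tin, brush and dipper within 20 mm of their places (angle between scale's own x axis and vertical below 0.436 rad and height (world z) of loop_tip above 0.1 m and contact force between the fingers and scale above 2 N and value of joint pull below 0.006 m and linear speed of scale below 0.03 m/s and angular speed of scale below 0.2 rad/s and contact force between scale and cradle below 0.05 N and contact force between scale and jar below 0.05 N and contact force between scale and tin below 0.05 N and contact force between scale and brush below 0.05 N and contact force between scale and dipper below 0.05 N and distance of each of jar, tin, brush, dipper from where it was at the start of the episode below 0.02 m); the arm keeps its last pose, push and grip.
It fails at once if the loop snaps back (faster than 0.35 m/s) (velocity of joint pull below -0.35 m/s).
It fails at once if jar, tin, brush or dipper is shifted by 20 mm or knocked over (distance of any of jar, tin, brush, dipper from where it was at the start of the episode above 0.02 m or angle between any of jar, tin, brush, dipper's own z axis and vertical above 0.35 rad).
It also fails if it takes over 64 s, if anything falls off the work surface, if the arm or the gripper's body presses on something with over 40 N, if the wrist force passes 120 N, or if a joint passes its speed limit or range.

### The arm

A 7-joint arm with a two-finger parallel gripper is mounted at the origin on the work surface. World frame = base frame: x ahead of the robot, y to its left, z up, the work surface at z = 0. Lengths are in m, angles in rad, forces in N, time in s.
With the tool pointing down it reaches from about 0.425 to 0.875 m from the base axis. Payload 4.7 kg.
Tool frame: the origin (TCP) lies at the very end of the fingers, on their centre line; the grasp point (between the pads) lies 19 mm behind it; x points along the fingers, y is the direction in which the jaws open and shut, and the axes are right-handed (so a half turn about x gives the same grasp; the last joint's range is limited). The gripper opens to 87 mm and grips with 3 to 60 N. Pads are 19 mm wide; open, the fingers measure 117 mm over their backs; the gripper's body (75 mm by 190 mm) begins 51 mm behind the grasp point.
Start: joints at [1.151, 0.321, -0.07, 1.45, 0.023, 1.371, -0.057], TCP at [0.273, -0.59, 0.192] pointing down, gripper open.
Joint ranges: [-2.86, 2.86], [-0.3, 2.09], [-1.38, 1.24], [0.06, 2.45], [-1.56, 4.7], [0.09, 2.05], [-2.69, 2.69]. Speed limits (rad/s): [2.57, 2.57, 3.14, 3.14, 3.14, 3.14, 3.14].

### API

Orientations are given as a rotation vector (axis times angle).
In Python, from bench import ctrl gives the robot as it stands.
- The arm moves only by the tool step_arm, never from a script. Its argument "increments" is one flat list of numbers, 6 for each row, row after row: the shift along the tool's x, y, z in cm, then the turn, a rotation vector about the tool's x, y, z in rad. In form: [tx, ty, tz, ax, ay, az, tx, ty, tz, ax, ay, az, ...]. A call has 1 to 12 rows; each row shifts and turns the commanded pose from where the row before left it, along the tool's axes as they then stand; what a row does not reach is not made up. A row lasts 1/8 s, in which the tool goes at most 62.5 mm and 10.7 degrees, less where a joint would pass 70% of its speed; a pose out of reach is approached as far as the arm can. A call with a gripper value outside its range is refused whole. "fingers" is the opening in per cent of the stroke, from 0 (shut) to 100 (fully open), set as the call begins (left out, the last holds). The fingers move at their own pace and stop on an object; "force" is the grip in N (left out, the last holds). Time passes only in rows, so rows that do not move let the fingers close. It gives the time, the measured TCP pose, the force and the opening at its end, in the units of the state.
- ctrl.get_state(): the state, without advancing time (a new reading comes with each control period).
- ctrl.get_image(name): name is "side" or "top"; returns the picture (384x512x3 uint8, red, green, blue); there is no depth.
- ctrl.camera_params(name): a dict with "vertical_fov" (degrees; the focal length in pixels is half the picture's height over the tangent of half this angle, whatever the lens; pixels are square), "cx", "cy" (the principal point, pixels), "R" (3x3) and "t" (3): a world point X has camera coordinates R X + t. Camera axes: x right, y down, z forward; pixel columns grow to the right and rows downward; lengths in m; the calibration is good to about 2 mm. A picture is of the moment at which its call begins. camera_params takes no time and is no camera call.
- ctrl.close_job(): hands the job in, once; it reports no verdict.
Trained networks look in the newest picture that a camera, given by its name, has taken for a name from the list of things; names that differ only in an ending like _2 or _b are one class to them, and where a whole thing is asked for, a point or a joint stands for the part that bears it (a point fixed in the world has none). Each returns a list of dicts, best first, with "score" (0 to 1); they miss things now and then, are a little off and sometimes report something else, mostly with a low value. They report only what shows in the picture. A call takes as long as a camera call. They do not tell look-alikes from the thing itself.
- ctrl.search_frame(camera, name): "xyz" ([x, y, z] in m, in the coordinates of the camera as it stood for that picture, good to about 4 mm: the middle of the surface that is visible of it).
- ctrl.silhouettes(camera, name): "pixels" (384x512 bool, what is visible of it).
- ctrl.spot_point(camera, name): "xyz" ([x, y, z] in m, in the coordinates of the camera as it stood for that picture, good to about 4 mm: a listed point, or the origin of a listed thing).
The state is a dict: "time": time; "joint_positions": joint angles; "qd": joint speeds; "joint_torque": joint torques, N m; "position": TCP position; "tool_rot": TCP orientation; "ft_force": force on the tool from outside, world axes, zero at the start; "torque": the same for the moment, N m; "grip_width": opening from 0.0 (shut) to 1.0 (fully open).
Only numpy, scipy, OpenCV 4.12 (cv2) and the standard library are available. Lean on these libraries where they do the work, as an engineer would, in place of code of your own. Each camera call takes 0.05 s, during which the arm holds its last target.

## Working session

There is one attempt and no reset: what is moved stays moved. The work goes in short steps, Python scripts to look and compute and a tool call to move; the robot and the scene stay as the last step left them, time stands still between calls to the robot, and variables do not carry over. Pictures are saved under pics/ and viewed, and the job is handed in when it is done.

Besides the shell and the picture viewer there is one more tool, called after "Call:" as name(argument=value, ...) on one line, values as JSON. step_arm: Moves the arm, as the interface text tells. Its arguments: {"type":"object","properties":{"increments":{"type":"array","items":{"type":"number"}},"fingers":{"type":"number"},"force":{"type":"number"}},"required":["increments"]}

```bash
ls; mkdir -p pics
python3 - <<'E'
from bench import ctrl
import cv2,numpy as np
for n in ("side","top"):
    im=ctrl.get_image(n); cv2.imwrite(f"pics/{n}0.png",cv2.cvtColor(im,cv2.COLOR_RGB2BGR))
    p=ctrl.camera_params(n); print(n,p)
s=ctrl.get_state(); print(s)
E
```

```text
pics
side {'vertical_fov': 47.99868312781432, 'cx': 251.47458948073717, 'cy': 183.2946759394895, 'R': array([[-0.97576843, -0.2186473 ,  0.0083268 ],
       [-0.1728952 ,  0.74714724, -0.64177742],
       [ 0.13410156, -0.62766581, -0.76684575]]), 't': array([0.46170332, 0.15837132, 1.28244199])}
top {'vertical_fov': 53.19034790842395, 'cx': 254.23050084060915, 'cy': 193.47379252255936, 'R': array([[-0.01142691, -0.99992787,  0.00369974],
       [-0.99094073,  0.01082891, -0.13386262],
       [ 0.1338129 , -0.00519586, -0.99099299]]), 't': array([0.00255691, 0.49292545, 1.00860712])}
{'time': 0.1, 'joint_positions': array([ 1.15110602,  0.3217349 , -0.07008866,  1.45153869,  0.02260874,
        1.37082287, -0.05689402]), 'qd': array([-0.00038892, -0.00274355, -0.00096785, -0.00371188,  0.00305931,
       -0.00090223,  0.00049872]), 'joint_torque': array([ 3.32671407e-04, -4.92571163e+01, -4.05580765e-01, -3.13402712e+01,
       -6.42590923e-02,  3.94133676e-02,  1.12486600e-04]), 'position': array([ 0.27292493, -0.58932029,  0.19148723]), 'tool_rot': array([ 1.98163979,  0.4384989 , -1.98258944]), 'ft_force': array([ 0.76390502, -0.71053257, -0.34381394]), 'torque': array([-0.0396158 , -0.06497735, -0.02308931]), 'grip_width': 0.9971510063104911}
```

View pics/side0.png

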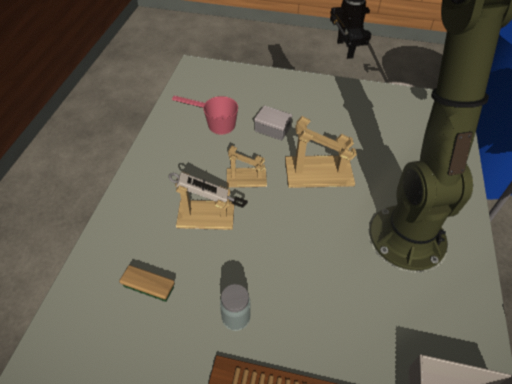

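View pics/top0.png

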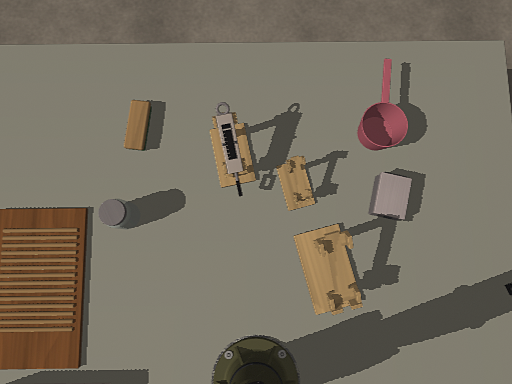

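The side view shows three cradles: (205,205) with the scale, a small empty one at (247,170) and a large empty one at (320,160). In the top view they are at (232,150), (297,183) and (328,268). The middle-sized one holds the scale, with its loop at top-view (239,188), pointing at the robot base. Next I'll crop and measure.

```bash
cat > h.py <<'E'
from bench import ctrl
import cv2,numpy as np
from scipy.spatial.transform import Rotation as Ro
P={n:ctrl.camera_params(n) for n in("side","top")}
def w(n,x): p=P[n]; return p["R"].T@(np.array(x)-p["t"])
def f(n): return 192/np.tan(np.radians(P[n]["vertical_fov"]/2))
def proj(n,X):
    c=P[n]["R"]@np.array(X)+P[n]["t"]; return f(n)*c[:2]/c[2]+[P[n]["cx"],P[n]["cy"]]
def tri(us):
    A=[];b=[]
    for n,(u,v) in us.items():
        p=P[n];d=p["R"].T@np.array([(u-p["cx"])/f(n),(v-p["cy"])/f(n),1]);d/=np.linalg.norm(d)
        c=-p["R"].T@p["t"];M=np.eye(3)-np.outer(d,d);A.append(M);b.append(M@c)
    return np.linalg.solve(sum(A),sum(b))
def crop(n,cx,cy,h,name,k=8):
    im=cv2.cvtColor(ctrl.get_image(n),cv2.COLOR_RGB2BGR)
    cv2.imwrite("pics/"+name,cv2.resize(im[cy-h:cy+h,cx-int(1.3*h):cx+int(1.3*h)],None,fx=k,fy=k,interpolation=cv2.INTER_CUBIC))
E
python3 - <<'E'
from h import *
np.set_printoptions(precision=4,suppress=True)
for n,c in(("side",(205,195)),("top",(232,148))):
    crop(n,*c,36 if n=="side" else 50,n+"1.png",8 if n=="side" else 6)
for n in("side","top"):
    for o in ("scale","cradle","loop","loop_tip","pointer","tabs","cradle_seat","jar","tin","brush","dipper"):
        for r in ctrl.spot_point(n,o)[:3]:
            print(n,o,round(r["score"],2),w(n,r["xyz"]),proj(n,w(n,r["xyz"])).round(1))
print(ctrl.get_state()["time"])
E
```

```text
side scale 0.64 [0.6069 0.0616 0.1299] [201.2 189. ]
side scale 0.57 [0.6891 0.3222 0.0008] [148.  286.1]
side cradle 0.95 [ 0.5199 -0.1207 -0.0048] [245.7 177.7]
side cradle 0.75 [ 0.6065  0.0591 -0.0021] [205.  215.4]
side cradle 0.61 [ 0.286 -0.193 -0.005] [318.5 173.7]
side loop_tip 0.51 [0.4886 0.0352 0.0625] [244.  203.6]
side pointer 0.74 [0.4345 0.3534 0.0005] [236.2 317.1]
side cradle_seat 0.85 [0.6053 0.0578 0.1328] [202.  187.4]
side cradle_seat 0.73 [ 0.2818 -0.1958  0.1666] [327.2 136.2]
side jar 0.74 [ 0.4358  0.3503 -0.    ] [236.  315.9]
side tin 0.79 [ 0.4781 -0.3703 -0.0057] [272.2 129.6]
side tin 0.47 [ 0.4368  0.3513 -0.0035] [235.6 316.8]
side brush 0.83 [ 0.6883  0.3211 -0.0008] [148.6 286.1]
side dipper 0.75 [ 0.6626 -0.3469 -0.0026] [221.9 125.4]
side dipper 0.39 [0.5054 0.039  0.0741] [238.1 201.2]
top scale 0.6 [0.6068 0.0596 0.1368] [228.7 142.8]
top scale 0.47 [0.6094 0.0603 0.0015] [231.4 154.5]
top cradle 0.74 [ 0.5252 -0.1181  0.0037] [295.1 183. ]
top cradle 0.7 [0.6084 0.0548 0.0024] [233.4 154.8]
top cradle 0.51 [0.6946 0.3219 0.0055] [139.6 126. ]
top loop 0.63 [0.5073 0.0396 0.0737] [237.9 186.1]
top loop_tip 0.42 [0.4889 0.0347 0.0648] [240.  193.5]
top cradle_seat 0.94 [0.6088 0.0584 0.1322] [229.3 142.5]
top cradle_seat 0.92 [ 0.2914 -0.1938  0.1696] [338.6 271.6]
top cradle_seat 0.86 [ 0.522  -0.1178  0.1013] [299.2 178.1]
top jar 0.67 [0.4379 0.3519 0.0001] [126.7 216.1]
top tin 0.82 [ 0.4802 -0.3683  0.0003] [384.6 198.1]
top brush 0.68 [0.6938 0.3218 0.0034] [139.8 126.5]
top brush 0.66 [0.6071 0.0574 0.0031] [232.4 155.2]
top dipper 0.61 [ 0.6691 -0.3524 -0.0001] [375.3 132.9]
1.3
```

View pics/side1.png

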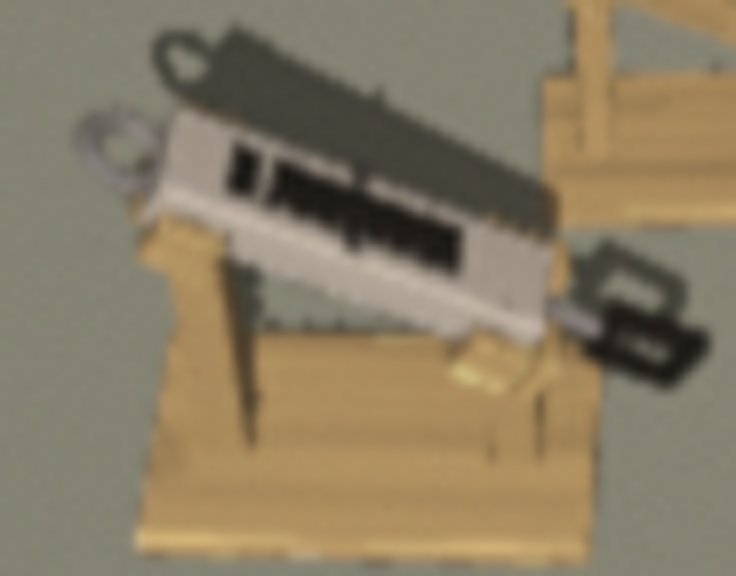

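View pics/top1.png

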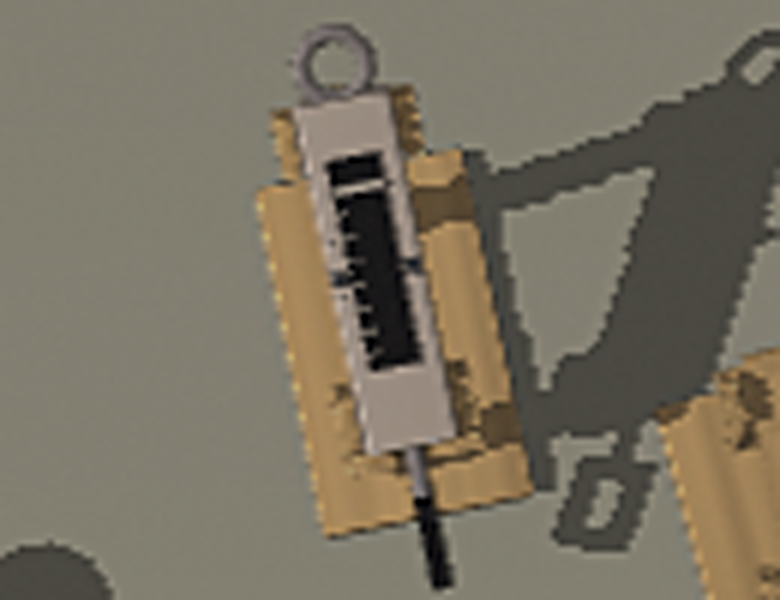

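The crops confirm the choice. The scale lies in the middle-sized cradle, with its pointer (white bar) at top px (226.5,129) and its tabs at about (229.7,143.5). The black loop is at the low end, towards the robot. Now the exact geometry.

Run:
```python
from h import *
np.set_printoptions(precision=4,suppress=True)
t=lambda x,y:(167+x/6,98+y/6); s=lambda x,y:(159+x/8,159+y/8)
pts={"pointer":({"top":t(357,187),"side":s(262,178)}),"tabs":({"top":t(376.5,273),"side":s(357.5,206)}),
"tip":{"top":t(442,588),"side":s(687,365)},"eye":{"top":t(335,28),"side":s(82,138)},
"hl":{"top":t(411,442)},"hh":{"top":t(345,103)}}
for k,v in pts.items():
    if len(v)==2: print(k,tri(v))
# heading from top housing: rays to z plane
def pl(n,u,z):
    p=P[n];d=p["R"].T@np.array([(u[0]-p["cx"])/f(n),(u[1]-p["cy"])/f(n),1]);c=-p["R"].T@p["t"];return c+d*(z-c[2])/d[2]
# housing face corners: low z=0.132-37.5+10.4, high 0.132+37.5+10.4
lo=(pl("top",t(370,455),.105)+pl("top",t(455,440),.105))/2
hi=(pl("top",t(300,110),.18)+pl("top",t(385,94),.18))/2
d=hi-lo;print("axis",lo,hi,np.arctan2(d[1],d[0]),np.hypot(*d[:2]))
# base plate corners top z=.012
c=[pl("top",t(*q),.012) for q in((262,190),(462,152),(328,535),(533,490))]
print("base",np.array(c),np.mean(c,0)); e=c[0]+c[1]-c[2]-c[3];print(np.arctan2(e[1],e[0]))
m=sorted(ctrl.silhouettes("top","loop"),key=lambda r:-r["score"])
ctrl.get_image("top")
for r in m[:2]: 
    v,u=np.nonzero(r["pixels"]);print(r["score"],u.min(),u.max(),v.min(),v.max(),len(u),u.mean(),v.mean())
s=ctrl.get_state();print(Ro.from_rotvec(s["tool_rot"]).as_matrix(),s["position"])
a=pl("top",pts["pointer"]["top"],.132);
for y in (0.19,): 
  # ray-plane on face
  ax=np.array([np.cos(y)*np.cos(np.pi/6),np.sin(y)*np.cos(np.pi/6),.5]);n=np.array([-np.cos(y)*.5,-np.sin(y)*.5,np.cos(np.pi/6)]);o=np.array([.607,.0585,.132])+n*.013
  for cam in("top","side"):
   for k in("pointer","tabs"):
    u=pts[k][cam];p=P[cam];dd=p["R"].T@np.array([(u[0]-p["cx"])/f(cam),(u[1]-p["cy"])/f(cam),1]);c=-p["R"].T@p["t"]
    X=c+dd*(n@(o-c))/(n@dd);print(cam,k,(X-o)@ax,(X-o)@np.cross(n,ax))
```

```text
pointer [0.633  0.0634 0.1598]
tabs [0.6013 0.0565 0.1448]
tip [0.4849 0.0333 0.0555]
eye [0.6946 0.0712 0.1741]
axis [0.5374 0.0438 0.105 ] [0.6636 0.0679 0.18  ] 0.18805835803228993 0.12843362040750583
base [[ 0.6796  0.1183  0.012 ]
 [ 0.6972  0.0237  0.012 ]
 [ 0.5144  0.0872  0.012 ]
 [ 0.5345 -0.008   0.012 ]] [0.6065 0.0553 0.012 ]
0.1893651099206954
0.69 227 241 129 194 59 238.01694915254237 183.22033898305085
[[ 0.      0.4204 -0.9073]
 [-0.0001 -0.9073 -0.4204]
 [-1.      0.0001  0.    ]] [ 0.2732 -0.5898  0.1925]
top pointer 0.038965411665919034 -0.000351383129058744
top tabs 0.002448160218237366 -0.0011108327224285872
side pointer 0.03579357270378708 0.0016879249939896605
side tabs -0.0006808857059218562 -0.0019589415461716587
```

Call:
step_arm(increments=[-5,0,0,0.12,0,0,-5,0,0,0.1226,0,0,0,-4.2,-2.5,0,0,0,0,-4.2,-2.5,0,0,0,0,-4.2,-2.5,0,0,0,0,-4.2,-2.5,0,0,0,0,-4.2,-2.5,0,0,0,0,-4.2,-2.5,0,0,0,0,-4.2,-2.5,0,0,0,0,-4.2,-2.5,0,0,0,0,-4.2,-2.5,0,0,0,0,-4.2,-2.5,0,0,0], fingers=100, force=20)

```text
time: 2.9
position: [0.4392, -0.1284, 0.2927]
tool_rot: [2.121, 0.202, -2.12]
ft_force: [0.7, -0.3, 0.4]
grip_width: 0.997
```

Call:
step_arm(increments=[0,-4,-2.5,0,0,0,0,-4,-2.5,0,0,0,0,-4,-2.5,0,0,0,0,-3.3,-1.5,0,0,0,0,0,0,0,0,0,0,0,0,0,0,0,0,0,0,0,0,0])

```text
time: 3.78
position: [0.498, 0.0357, 0.2924]
tool_rot: [2.122, 0.2, -2.122]
ft_force: [-0.1, -0.4, 0.2]
grip_width: 0.999
```

```bash
cat >> h.py <<'E'
np.set_printoptions(precision=4,suppress=True)
def st():
    s=ctrl.get_state();M=Ro.from_rotvec(s["tool_rot"]).as_matrix();print(s["time"],"pos",s["position"],"F",s["ft_force"],"w",s["grip_width"],"\nq",s["joint_positions"],"\n",M);return s["position"],M
E
python3 - <<'E'
from h import *
p,M=st()
print("to loop(cm)",M.T@(np.array([.5,.0375,.072-.019])-p)*100)
im=ctrl.get_image("top");cv2.imwrite("pics/t2.png",im[:,:,::-1])
crop("side",215,180,60,"s2.png",5)
E
```

```text
3.775 pos [0.498  0.0357 0.2924] F [-0.0621 -0.4054  0.2442] w 0.9988816993577447 
q [ 0.5542 -0.0105 -0.6671  1.63   -0.0058  1.5199 -1.4948] 
 [[-0.0001  0.1875 -0.9823]
 [-0.0007 -0.9823 -0.1875]
 [-1.      0.0007  0.0002]]
to loop(cm) [23.9402 -0.1544 -0.2323]
```

View pics/s2.png

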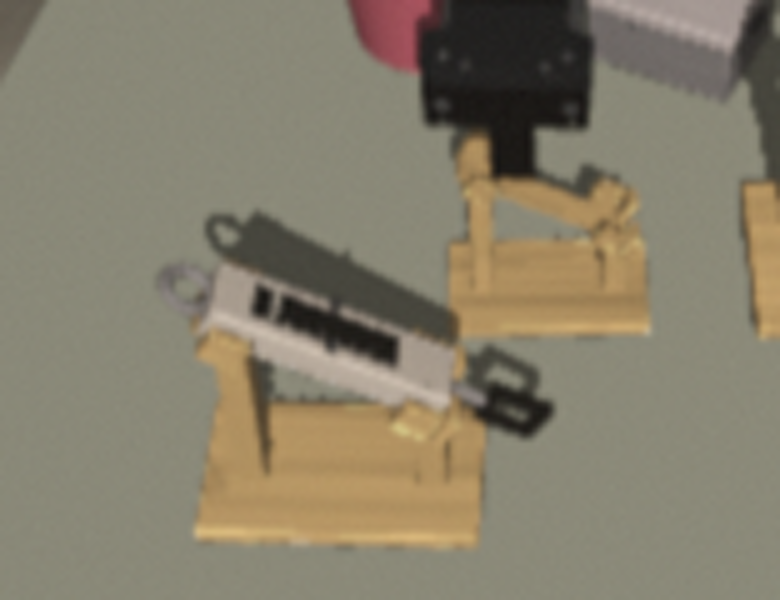

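The view shows the gripper straight above the loop, with nothing in the way. I'll descend.

Call:
step_arm(increments=[4,-0.15,-0.2,0,0,0,4,0,0,0,0,0,4,0,0,0,0,0,4,0,0,0,0,0,3,0,0,0,0,0,2,0,0,0,0,0,1.5,0,0,0,0,0,1.4,0,0,0,0,0,0,0,0,0,0,0,0,0,0,0,0,0])

```text
time: 5.12
position: [0.5004, 0.0393, 0.054]
tool_rot: [2.122, 0.203, -2.12]
ft_force: [-0.3, 0.4, -0.3]
grip_width: 0.999
```

Run:
```python
from h import *
st()
crop("top",235,165,50,"t3.png",6)
crop("side",225,195,40,"s3.png",7)
```

```text
5.125 pos [0.5004 0.0393 0.054 ] F [-0.2697  0.375  -0.2663] w 0.9989368414337579 
q [ 0.5046  0.1796 -0.6833  1.9565  0.1308  1.0479 -1.6159] 
 [[ 0.0011  0.19   -0.9818]
 [-0.0001 -0.9818 -0.19  ]
 [-1.      0.0003 -0.001 ]]
```

View pics/t3.png

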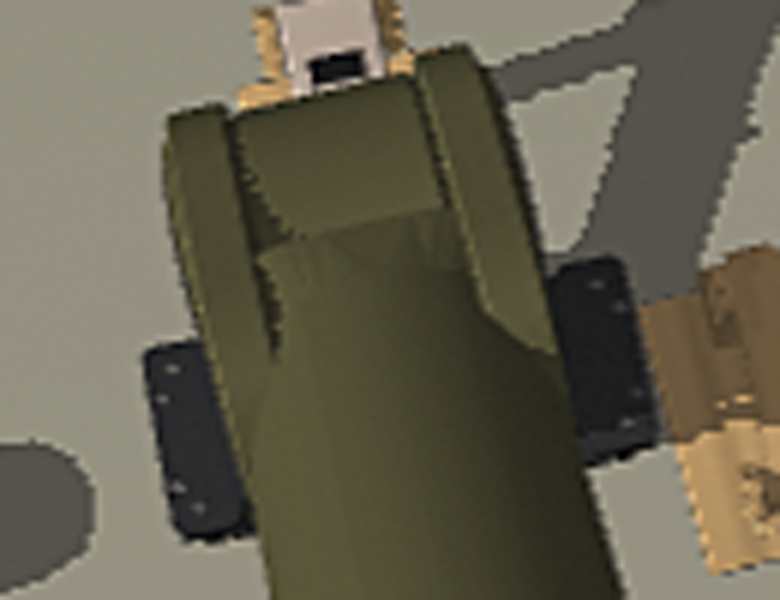

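View pics/s3.png

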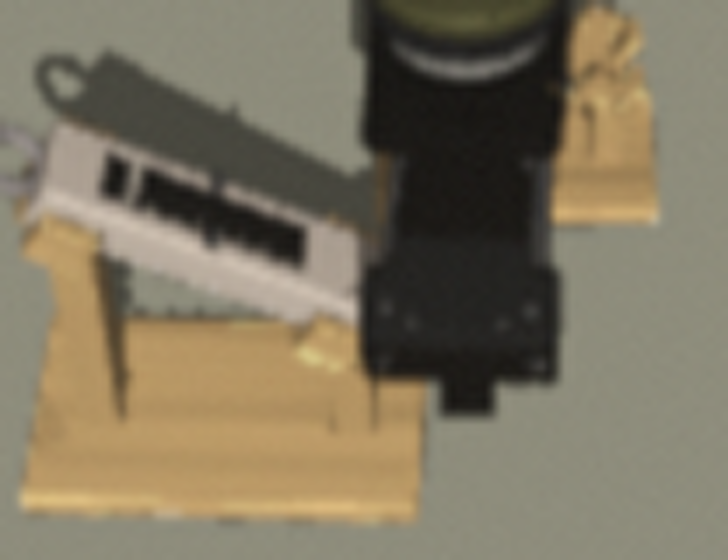

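The side view shows the fingers around the loop, no contact, and pointer and tabs still visible. I'll close.

Call:
step_arm(increments=[0,0,0,0,0,0,0,0,0,0,0,0,0,0,0,0,0,0,0,0,0,0,0,0,0,0,0,0,0,0,0,0,0,0,0,0,0,0,0,0,0,0,0,0,0,0,0,0], fingers=0, force=35)

```text
time: 6.22
position: [0.4998, 0.0392, 0.0534]
tool_rot: [2.121, 0.203, -2.121]
ft_force: [-0.4, 0.6, -0.2]
grip_width: 0.172
```

Run:
```python
from h import *
st()
```

```text
6.225 pos [0.4998 0.0392 0.0534] F [-0.3668  0.5708 -0.169 ] w 0.17186780248559536 
q [ 0.5046  0.1801 -0.6833  1.9574  0.131   1.0477 -1.616 ] 
 [[-0.0001  0.19   -0.9818]
 [-0.0001 -0.9818 -0.19  ]
 [-1.      0.0001  0.0001]]
```

Call:
step_arm(increments=[0,0,0,0,0,0,0,0,0,0,0,0,0,0,0,0,0,0])

```text
time: 6.6
position: [0.4999, 0.0389, 0.0535]
tool_rot: [2.121, 0.203, -2.121]
ft_force: [1.0, -1.2, 0.1]
grip_width: 0.104
```

Call:
step_arm(increments=[0.25,0,0.43,0,0,0,0.25,0,0.43,0,0,0,0,0,0,0,0,0,0,0,0,0,0,0])

```text
time: 7.1
position: [0.4918, 0.0374, 0.0486]
tool_rot: [2.122, 0.203, -2.12]
ft_force: [4.3, -1.3, 1.2]
grip_width: 0.105
```

Run:
```python
from h import *
st()
crop("side",210,195,40,"s4.png",7)
```

```text
7.1 pos [0.4918 0.0374 0.0486] F [ 4.2738 -1.307   1.1592] w 0.10532918612756306 
q [ 0.5115  0.1666 -0.6839  1.981   0.1228  1.0334 -1.6084] 
 [[ 0.0009  0.1898 -0.9818]
 [-0.0003 -0.9818 -0.1898]
 [-1.      0.0005 -0.0009]]
```

View pics/s4.png

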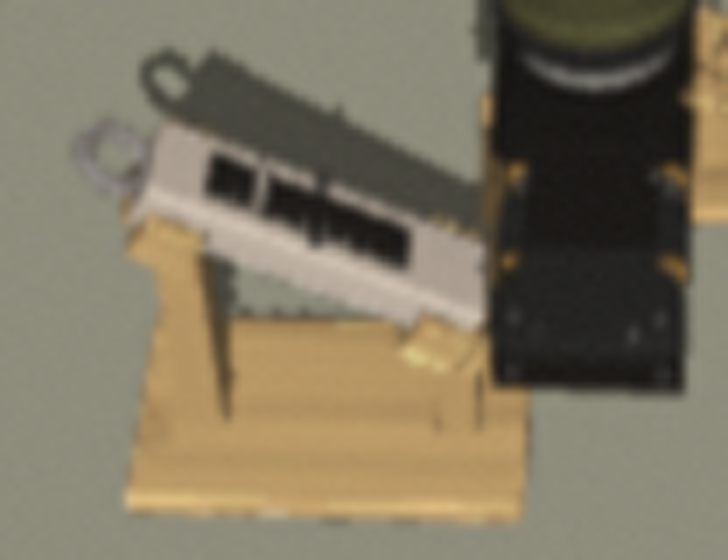

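The grip holds: the pointer (crop x≈262) is moving towards the tabs (≈318), about 26 mm short. I'll continue.

Call:
step_arm(increments=[0.26,0,0.45,0,0,0,0.26,0,0.45,0,0,0,0.26,0,0.45,0,0,0,0.26,0,0.45,0,0,0,0.26,0,0.45,0,0,0,0,0,0,0,0,0,0,0,0,0,0,0])

```text
time: 8.02
position: [0.4718, 0.0336, 0.0366]
tool_rot: [2.127, 0.203, -2.115]
ft_force: [7.0, 0.0, 4.3]
grip_width: 0.104
```

Run:
```python
from h import *
p,M=st()
print(np.linalg.norm(p-np.array([.4999,.0389,.0535])))
crop("side",203,185,18,"s5.png",16)
print([(r["score"],w("side",r["xyz"])) for o in("pointer","tabs","scale") for r in ctrl.spot_point("side",o)[:1]])
crop("top",233,145,28,"t5.png",10)
```

```text
8.025 pos [0.4718 0.0336 0.0366] F [6.961  0.0478 4.2995] w 0.10359605260151 
q [ 0.5281  0.1317 -0.6856  2.0411  0.0998  0.9949 -1.5867] 
 [[ 0.0056  0.1901 -0.9817]
 [ 0.0004 -0.9818 -0.1901]
 [-1.      0.0006 -0.0056]]
0.03320139987522799
[(0.34, array([ 0.6044,  0.0583, -0.0027])), (0.78, array([0.6055, 0.0593, 0.1294]))]
```

View pics/s5.png

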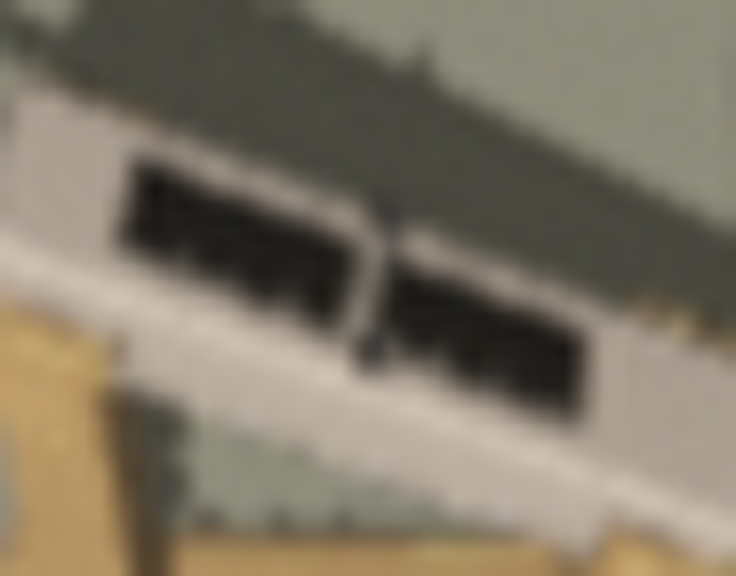

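View pics/t5.png

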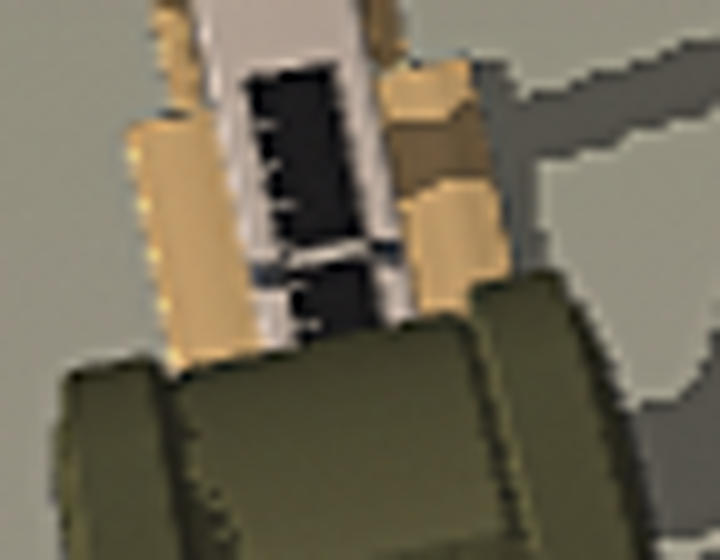

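In both views the pointer stands about 2.3 mm short of the tabs' midpoint (side crop 366 vs 379, top crop 252 vs 261). I'll correct and hold.

Call:
step_arm(increments=[0.12,0,0.21,0,0,0,0,0,0,0,0,0,0,0,0,0,0,0,0,0,0,0,0,0,0,0,0,0,0,0,0,0,0,0,0,0,0,0,0,0,0,0,0,0,0,0,0,0,0,0,0,0,0,0,0,0,0,0,0,0])

```text
time: 9.52
position: [0.4701, 0.0333, 0.0355]
tool_rot: [2.128, 0.203, -2.114]
ft_force: [7.6, -1.4, 4.4]
grip_width: 0.1
```

Run:
```python
from h import *
p,M=st()
print(np.linalg.norm(p-np.array([.4999,.0389,.0535])))
crop("side",203,185,18,"s6.png",16)
crop("top",233,145,28,"t6.png",10)
```

```text
9.525 pos [0.4701 0.0333 0.0355] F [ 7.5926 -1.3688  4.4028] w 0.10019704505056502 
q [ 0.5295  0.1286 -0.6857  2.0464  0.0976  0.9913 -1.5847] 
 [[ 0.0062  0.1901 -0.9817]
 [ 0.0006 -0.9818 -0.1901]
 [-1.      0.0006 -0.0062]]
0.03523133908003794
```

View pics/s6.png

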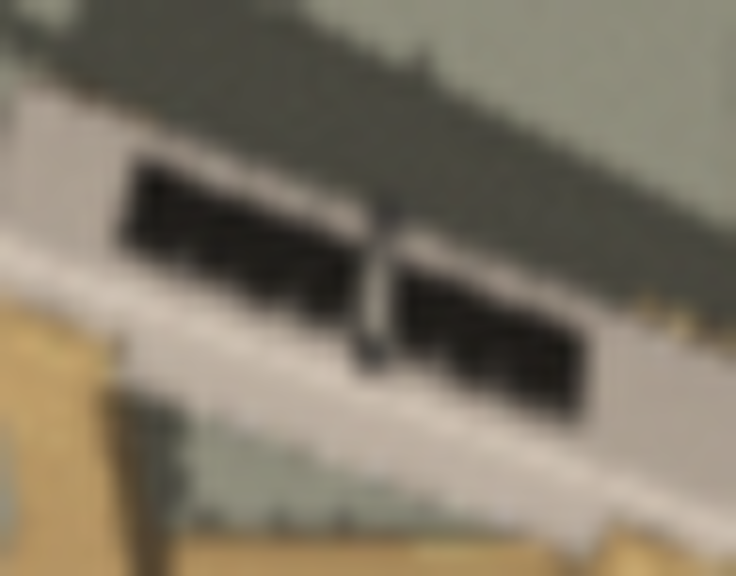

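View pics/t6.png

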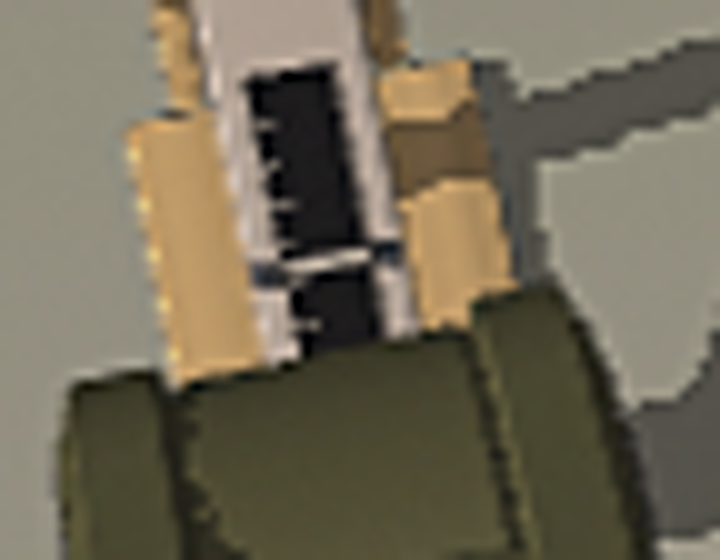

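Pointer and tabs are now in line in both views (side crop 375 vs 377, top crop 260 vs 261), held over 1 s. I'll ease it back slowly.

Call:
step_arm(increments=[-0.2,0,-0.346,0,0,0,-0.2,0,-0.346,0,0,0,-0.2,0,-0.346,0,0,0,-0.2,0,-0.346,0,0,0,-0.2,0,-0.346,0,0,0,-0.2,0,-0.346,0,0,0,-0.2,0,-0.346,0,0,0,-0.2,0,-0.346,0,0,0,-0.2,0,-0.346,0,0,0,0,0,0,0,0,0,0,0,0,0,0,0])

```text
time: 11.0
position: [0.4975, 0.0387, 0.0521]
tool_rot: [2.12, 0.203, -2.121]
ft_force: [2.8, -4.3, 0.7]
grip_width: 0.109
```

Run:
```python
from h import *
p,M=st()
print(np.array([.4999,.0389,.0535])-p)
crop("side",210,195,40,"s7.png",7)
```

```text
11.0 pos [0.4975 0.0387 0.0521] F [ 2.8409 -4.2632  0.6521] w 0.10920000483933347 
q [ 0.5066  0.177  -0.6837  1.9634  0.1292  1.0446 -1.6143] 
 [[-0.0005  0.19   -0.9818]
 [-0.0003 -0.9818 -0.19  ]
 [-1.      0.0002  0.0005]]
[0.0024 0.0002 0.0014]
```

View pics/s7.png

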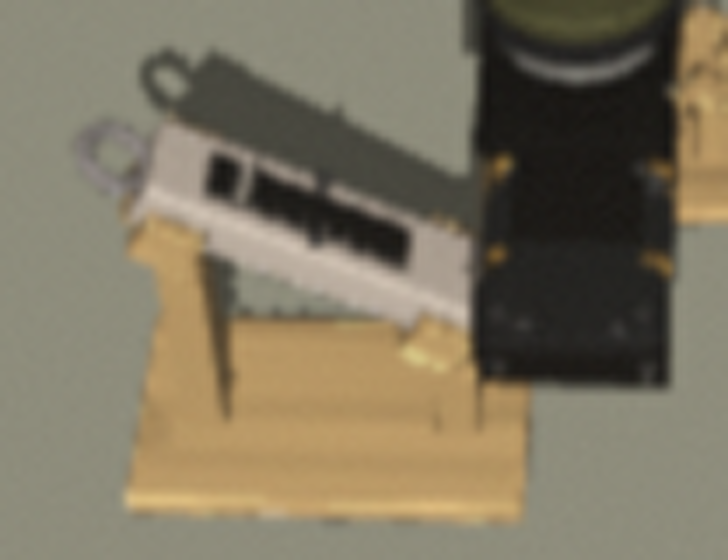

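About 2.8 mm are left. I'll ease it the rest of the way and release.

Call:
step_arm(increments=[-0.06,0,-0.1,0,0,0,-0.06,0,-0.11,0,0,0,0,0,0,0,0,0,0,0,0,0,0,0,0,0,0,0,0,0])

```text
time: 11.68
position: [0.4997, 0.0393, 0.0534]
tool_rot: [2.121, 0.204, -2.121]
ft_force: [1.2, -2.1, 0.7]
grip_width: 0.104
```

Call:
step_arm(increments=[0,0,0,0,0,0,0,0,0,0,0,0,0,0,0,0,0,0,0,0,0,0,0,0,0,0,0,0,0,0,0,0,0,0,0,0,0,0,0,0,0,0], fingers=100)

```text
time: 12.55
position: [0.4998, 0.0392, 0.0534]
tool_rot: [2.121, 0.203, -2.121]
ft_force: [0.6, -0.4, 0.1]
grip_width: 0.815
```

Call:
step_arm(increments=[-3,0,0,0,0,0,-5,0,0,0,0,0,-5,0,0,0,0,0,-5,0,0,0,0,0,0,0,0,0,0,0,0,0,0,0,0,0])

```text
time: 13.3
position: [0.4995, 0.0391, 0.2329]
tool_rot: [2.12, 0.203, -2.122]
ft_force: [-0.8, 0.8, -0.2]
grip_width: 1.0
```

Run:
```python
from h import *
p,M=st()
crop("side",210,190,40,"s8.png",7)
for o in ("scale","cradle_seat","loop_tip","loop"):
  for n in("side","top"):
    print(n,o,[(round(r["score"],2),w(n,r["xyz"])) for r in ctrl.spot_point(n,o)[:3]])
    if n=="side" and o=="scale": ctrl.get_image("top")
```

```text
13.3 pos [0.4995 0.0391 0.2329] F [-0.8284  0.7514 -0.1905] w 1.000049087723059 
q [ 0.5548  0.0124 -0.6852  1.7285  0.0083  1.404  -1.5114] 
 [[-0.0005  0.19   -0.9818]
 [-0.0004 -0.9818 -0.19  ]
 [-1.      0.0003  0.0006]]
side scale [(0.79, array([0.6059, 0.0583, 0.1322])), (0.61, array([0.4394, 0.3507, 0.0003]))]
top scale [(0.43, array([0.4394, 0.351 , 0.0026]))]
side cradle_seat [(0.81, array([ 0.2822, -0.1942,  0.1694])), (0.8, array([0.6063, 0.0575, 0.1323])), (0.62, array([ 0.5198, -0.1165,  0.1013]))]
top cradle_seat [(0.82, array([ 0.2931, -0.1964,  0.1654])), (0.63, array([ 0.5212, -0.1165,  0.1066]))]
side loop_tip [(0.46, array([0.4884, 0.038 , 0.0639]))]
top loop_tip []
side loop [(0.58, array([0.5055, 0.0414, 0.0712]))]
top loop [(0.67, array([ 0.4824, -0.3677,  0.0009]))]
```

View pics/s8.png

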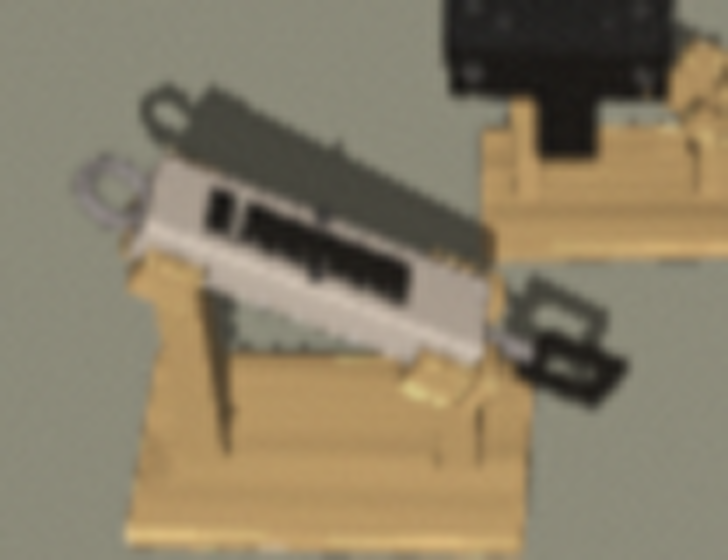

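The loop is fully in, with the pointer back at crop (240,212), and the scale is seated. I'll go over the housing, 15 mm towards the eye so the pads clear the tabs.

Call:
step_arm(increments=[0,0.1,-4,0,0,0,0,0.1,-4,0,0,0,0,0,-4.1,0,0,0,3,0,0,0,0,0,3,0,0,0,0,0,2,0,0,0,0,0,2,0,0,0,0,0,1.4,0,0,0,0,0,0,0,0,0,0,0,0,0,0,0,0,0], fingers=100, force=50)

```text
time: 15.05
position: [0.6196, 0.0604, 0.1203]
tool_rot: [2.123, 0.203, -2.119]
ft_force: [0.1, 0.3, 1.2]
grip_width: 1.001
```

Run:
```python
from h import *
p,M=st()
crop("side",205,185,40,"s9.png",7)
```

```text
15.05 pos [0.6196 0.0604 0.1203] F [0.1379 0.2521 1.1977] w 1.0007531057375878 
q [ 0.4136  0.3858 -0.6941  1.5979  0.2568  1.2497 -1.7052] 
 [[ 0.0015  0.19   -0.9818]
 [ 0.     -0.9818 -0.19  ]
 [-1.      0.0003 -0.0015]]
```

View pics/s9.png

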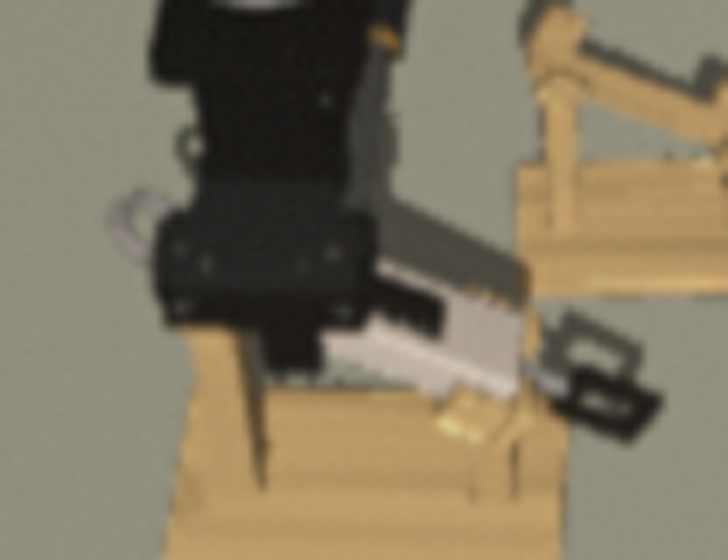

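The fingers straddle the housing in the free middle stretch. I'll close and then lift a little.

Call:
step_arm(increments=[0,0,0,0,0,0,0,0,0,0,0,0,0,0,0,0,0,0,0,0,0,0,0,0,0,0,0,0,0,0,0,0,0,0,0,0,0,0,0,0,0,0,0,0,0,0,0,0], fingers=0, force=55)

```text
time: 16.1
position: [0.619, 0.0605, 0.1194]
tool_rot: [2.121, 0.204, -2.121]
ft_force: [0.6, 1.3, -0.6]
grip_width: 0.443
```

Call:
step_arm(increments=[-0.5,0,0,0,0,0,-0.7,0,0,0,0,0,-1,0,0,0,0,0,-1.5,0,0,0,0,0,-2,0,0,0,0,0,0,0,0,0,0,0,0,0,0,0,0,0])

```text
time: 16.98
position: [0.6189, 0.0602, 0.1764]
tool_rot: [2.121, 0.203, -2.121]
ft_force: [0.7, 0.1, -4.0]
grip_width: 0.444
```

Run:
```python
from h import *
p,M=st()
crop("side",205,175,40,"s10.png",7)
```

```text
16.975 pos [0.6189 0.0602 0.1764] F [ 0.7369  0.0764 -3.9745] w 0.4444063774403513 
q [ 0.4221  0.3463 -0.7057  1.5285  0.2278  1.3509 -1.6837] 
 [[-0.0001  0.19   -0.9818]
 [-0.0003 -0.9818 -0.19  ]
 [-1.      0.0003  0.0002]]
```

View pics/s10.png

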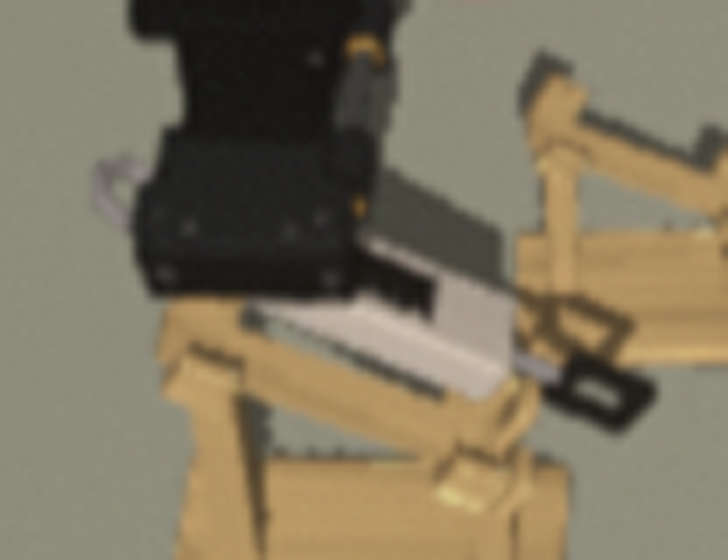

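The scale is out of the holder and still in line with the grip; the wrist reads about 4 N of weight. I'll raise it, then turn it upright.

Call:
step_arm(increments=[-3,0,0,0,0,0,-4,0,0,0,0,0,-4,0,0,0,0,0,-4,0,0,0,0,0,-4,0,0,0,0,0,-4,0,0,0,0,0,-2,0,0,0,0,0,0,0,0,0,0,0])

```text
time: 18.02
position: [0.6195, 0.0607, 0.4272]
tool_rot: [2.123, 0.204, -2.119]
ft_force: [0.4, -0.0, -3.4]
grip_width: 0.443
```

Call:
step_arm(increments=[0,0,0,0,0.08,0,0,0,0,0,0.1,0,0,0,0,0,0.12,0,0,0,0,0,0.12,0,0,0,0,0,0.12,0,0,0,0,0,0.12,0,0,0,0,0,0.12,0,0,0,0,0,0.12,0,0,0,0,0,0.1,0,0,0,0,0,0.05,0,0,0,0,0,0,0,0,0,0,0,0,0])

```text
time: 19.52
position: [0.6905, 0.0704, 0.3847]
tool_rot: [2.949, 0.304, -0.893]
ft_force: [0.7, -1.2, -3.1]
grip_width: 0.447
```

Run:
```python
from h import *
p,M=st()
im=ctrl.get_image("side");cv2.imwrite("pics/s11.png",cv2.resize(im[:,:,::-1],None,fx=1.5,fy=1.5))
crop("top",230,130,60,"t11.png",5)
```

```text
19.525 pos [0.6905 0.0704 0.3847] F [ 0.6575 -1.1888 -3.1386] w 0.44684389738684266 
q [ 0.1103 -0.3006 -0.1492  2.0472 -0.4124  0.4419 -1.1484] 
 [[ 0.8146  0.1996 -0.5446]
 [ 0.1736 -0.9798 -0.0995]
 [-0.5535 -0.0135 -0.8327]]
```

View pics/s11.png

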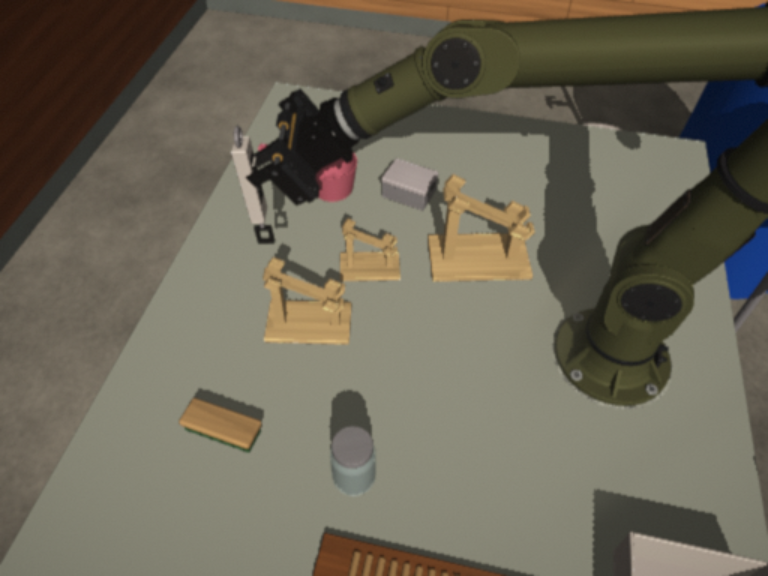

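View pics/t11.png

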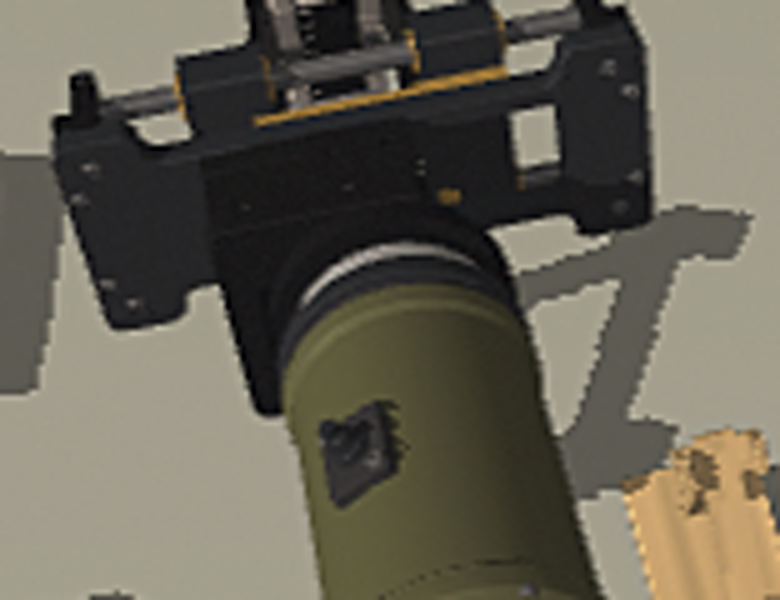

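The scale hangs eye up, loop at about (264,234), clear of everything. But joint 2 is resting on its −0.3 limit, so the pose was only approached. I'll move outward to relieve it.

Call:
step_arm(increments=[2,0,0,0,0,0,2,0,0,0,0,0,2,0,0,0,0,0,2,0,0,0,0,0,0,0,0,0,0,0])

```text
time: 20.25
position: [0.7565, 0.0841, 0.34]
tool_rot: [2.95, 0.304, -0.894]
ft_force: [-1.1, -0.0, -4.0]
grip_width: 0.444
```

Run:
```python
from h import *
st()
```

```text
20.25 pos [0.7565 0.0841 0.34  ] F [-1.1469 -0.0145 -4.0049] w 0.44447815825853276 
q [ 0.0966 -0.1204 -0.1776  1.9924 -0.4054  0.3095 -1.145 ] 
 [[ 0.8143  0.1995 -0.5451]
 [ 0.1738 -0.9798 -0.0989]
 [-0.5538 -0.0142 -0.8325]]
```

Call:
step_arm(increments=[0,0,0,0,0,0,0,0,0,0,0,0,0,0,0,0,0,0,0,0,0,0,0,0,0,0,0,0,0,0,0,0,0,0,0,0])

```text
time: 21.0
position: [0.7563, 0.0846, 0.3417]
tool_rot: [2.95, 0.304, -0.889]
ft_force: [0.5, -0.7, -2.9]
grip_width: 0.444
```

Run:
```python
from h import *
p,M=st(); print(abs(ctrl.get_state()["qd"]).max(), "grasp",p-.019*M[:,0])
# expected scale axes from grip: scale x = rot by 30deg
c,s=np.cos(np.pi/6),.5
ax=-M[:,2]*c - M[:,0]*s; g=p-.019*M[:,0]
print("axis",ax,"tip est",g-ax*.155)
im=ctrl.get_image("side");cv2.imwrite("pics/s12.png",cv2.resize(im[60:230,80:300,::-1],None,fx=3.5,fy=3.5,interpolation=cv2.INTER_CUBIC))
print("px tip,eye",proj("side",g-ax*.155),proj("side",g+ax*.089))
for o in("scale","loop_tip","loop","pointer","jar","tin","brush","dipper"):
    print(o,[(round(r["score"],2),w("side",r["xyz"])) for r in ctrl.spot_point("side",o)[:2]])
```

```text
21.0 pos [0.7563 0.0846 0.3417] F [ 0.4904 -0.6902 -2.9365] w 0.4444836255369728 
q [ 0.0946 -0.1228 -0.1765  1.993  -0.4058  0.3084 -1.1446] 
 [[ 0.8158  0.2001 -0.5427]
 [ 0.1742 -0.9797 -0.0993]
 [-0.5515 -0.0135 -0.834 ]]
0.002801483717790439 grasp [0.7408 0.0813 0.3522]
axis [ 0.0621 -0.0011  0.9981] tip est [0.7311 0.0815 0.1975]
px tip,eye [153.3967 170.8924] [129.6624  99.5165]
scale [(0.91, array([0.7377, 0.0861, 0.3378]))]
loop_tip [(0.72, array([0.7311, 0.0826, 0.1964]))]
loop [(0.6, array([ 0.6895,  0.3237, -0.0022])), (0.42, array([0.7266, 0.0837, 0.2206]))]
pointer [(0.27, array([0.6061, 0.0592, 0.1313]))]
jar [(0.55, array([ 0.4365,  0.3523, -0.0011]))]
tin [(0.6, array([ 0.48  , -0.3646, -0.0059]))]
brush [(0.87, array([ 0.6908,  0.3215, -0.0015]))]
dipper [(0.56, array([ 0.666 , -0.3479, -0.0003]))]
```

View pics/s12.png

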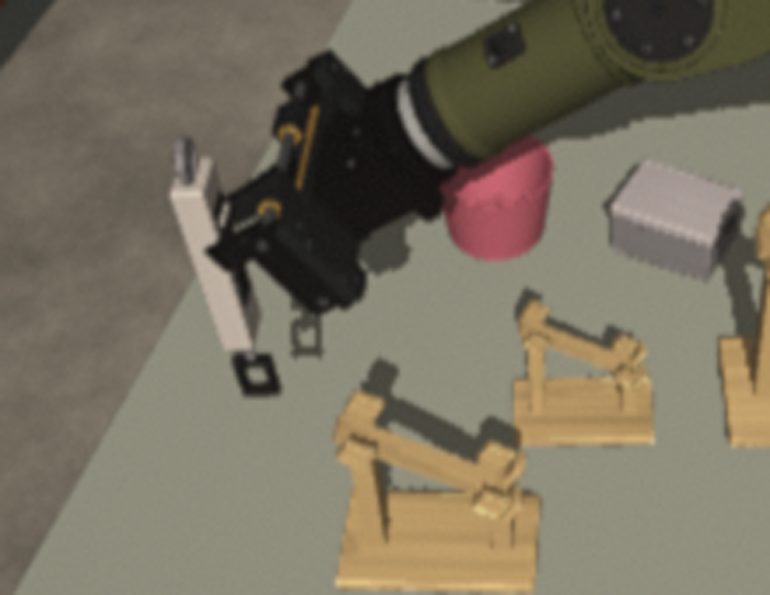

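The scale hangs upright with its eye at crop (185,155) and loop at (257,373). It is about 4° off vertical, steady, with the tip about 197 mm up and touching nothing. The bystanders haven't moved, so I'll hand in.

```bash
python3 -c "
from bench import ctrl
print(ctrl.close_job())"
```

```text
the job is handed in; nothing more can be done
None
```

I checked the spring scale in the middle-sized cradle and finished with it held upright in the gripper. I handed the job in at about 21 s; no verdict is reported.

- **Spring check:** I pulled the loop about 35 mm. Both cameras showed the pointer in line with the tabs, and I held it there for over 1 s. I then eased it back at about 30 mm/s and let go only once the loop was back in by the arm's reading. A picture after release showed the pointer at its start position and the scale still seated.
- **Final pose:** I took the scale by its housing with 55 N of grip, lifted it straight out and turned it upright. The last check put it about 4° off vertical by the tool pose, with the loop tip about 0.197 m above the bench. It was steady and touching nothing but the fingers.
- **Bystanders:** Jar, tin, brush and dipper all read within about 6 mm of where they started, which is roughly the detector's accuracy.

**What didn't go cleanly:**
- During the turn, joint 2 came to rest on its lower limit, reading −0.3006 against −0.30. I moved outward right away to relieve it, and it ended at −0.12. If the judge counts that 0.0006 rad as passing the range, it could matter.
- The networks mislocated the pointer and, at times, the loop. I judged those by eye in the pictures.
- In the final view the face, and so the pointer, was hidden. That the loop stayed in rests on the detected tip lying about where a fully-in loop would put it, within about 2 mm.

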